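# Finish a brick-bond glue-up and latch its hold-down bar

## Task

Take the two wooden blocks from the sloped rack and lay them flat on the row of three blocks in the glue-up tray as the second course of a running bond, each centred over one of the two joints of the lower row and in line with it; set them down rather than drop them. Then swing the tray's hinged hold-down bar over them until it is fully home in its catch. Leave the lower row in place and the bottle, plane and tape measure undisturbed.

Things in the scene. Friction and masses are not known exactly. Their poses are not given: they have to be found in the camera images.
- block_1: plain wooden block, 40 x 80 x 40 mm, about 0.07 kg. Origin: centre of its underside; x across (40), y along its length (80), z up through it (40). At the start it lies flat on the rack's slope, its length running up the slope, lower end at the lip, so its z axis leans 0.56 rad (32 degrees) from vertical to the rack's front; its two long sides are free to grip across 40 mm
- block_2: the second, equal block on the rack, same frame; the blocks' centre lines lie 110 mm apart (block_1 on the rack's -y half at the start)
- rack: fixed wooden rack left of the tray, its front roughly facing the tray, 215 mm wide, with a smooth board sloping 0.56 rad (32 degrees) down to its front, where a lip 18 mm high above the board stops the blocks; about 0.09 m high at the back. Origin: centre of its underside on the bench; x from front to back (uphill), y along the lip, z up
- tray: fixed glue-up tray, base board 92 (x) x 345 (y) x 12 mm; on it three wooden blocks lie end to end along y between 20 mm lips, 6 mm joints. Origin: centre of its underside, on the bench; z up. Lower row tops at z = 52 mm, second course from 52 to 92 mm. End posts 95 mm high at |y| = 129 to 160 mm carry the hinge (y = -144.5 mm) and the catch (y = +144.5 mm, steel C, open to -x, its top at 123 mm)
- seam_l (a point): middle of the lower row's joint at tray y = +43 mm, 52 mm above the tray's underside, level with the tops of the lower row; axes as the tray's. A block laid right has its underside centre here, its length along y (6 mm then remain between the two laid blocks)
- seam_r (a point): the same for the joint at tray y = -43 mm
- bar (a joint): angle (rad) of the flat steel hold-down bar about its upright pin at tray (0, -144.5 mm). 0 = closed: over the blocks along tray y, tip in the catch, at its end stop; grows as the tip swings out to the tray's -x side, up to 2.05; starts at 1.4 to 1.95. Stiff hinge (about 1 N at the knob), stays where left. Bar 10 mm thick, 97 to 113 mm above the tray's underside, reaching 295 mm from the pin
- bar_knob (a point): middle of the upright round wooden knob on the bar: 24 mm diameter, from 118 to 166 mm above the tray's underside (this point at 142 mm), 150 mm from the hinge pin, fixed to the bar and turning with it; z up, y along the bar from pin to tip
- base_1: lower row block, 40 x 80 x 40 mm, nearest the hinge (tray y = -86 mm); origin centre of underside, y along its length; loose, to stay in place
- base_2: lower row block in the middle (tray y = 0), as base_1
- base_3: lower row block nearest the catch (tray y = +86 mm), as base_1
- glue_bottle: bystander: upright bottle, 52 mm diameter, 150 mm high, behind the tray; origin centre of underside
- plane: bystander: hand plane, 44 x 180 x 70 mm, behind the tray; origin centre of underside, y along it
- tape_measure: bystander: tape measure, 62 x 94 x 38 mm, lying in front of the tray, near the rack; origin centre of underside
Things that resemble listed ones, but are neither listed nor needed, are in the scene too. Leave any grey look-alike of the block_1 alone.

How it is judged:
By the outcome, as a careful person would: the job done as asked, in the order asked, and still so for the second after the job is handed in, with the robot touching nothing.
It also fails if it takes over 72 s, if anything falls off the work surface, if the arm or the gripper's body presses on something with over 40 N, if the wrist force passes 120 N, or if a joint passes its speed limit or range.

## Robot

A 6-joint arm with a two-finger parallel gripper is mounted at the origin on a cart in front of the work surface, level with it; the furniture and walls round the work are solid. World frame = base frame: x ahead of the robot, y to its left, z up, the work surface at z = 0. Lengths are in mm, angles in degrees, forces in N, time in s.
With the tool pointing down it reaches from about 350 to 850 mm from the base axis. Payload 8.1 kg.
Tool frame: the origin (TCP) lies midway between the tips of the shut fingers; the grasp point (between the pads) lies grip_depth behind it (grip_depth is the distance from the TCP to the grasp point, in mm); z points along the fingers, y is the line along which they close (so a half turn about z gives the same grasp; the last joint's range is limited). The gripper opens to 85 mm and grips with 20 to 120 N. Pads are 22 mm wide; open, the fingers measure 114 mm over their backs; the gripper's body (76 mm by 85 mm) begins 54 mm behind the grasp point. The pads swing forward as they close: fully open they stand 13 mm farther back than shut.
Start: joints at [-77.601, 7.471, 85.268, -0, 87.261, -4.893], TCP at [178.364, -572.88, 207.592] pointing down, gripper open.
Joint ranges: [-169.43, 169.43], [-51.17, 129.36], [1.28, 143.12], [-76.62, 256.62], [0, 156.53], [-152.29, 152.29]. Speed limits (degrees/s): [136.94, 136.94, 159.86, 180, 180, 180].

## Interface

Orientations are given as [roll, pitch, yaw] about the fixed x, y, z axes, in that order (R = Rz(yaw) Ry(pitch) Rx(roll)).
In Python, from bench import sense, snapshot, hand_in, grip_depth gives the robot as it stands. The module is installed in compiled form; this text tells all that it offers.
- The arm moves only by the tool apply_moves, never from a script. Its argument "series" is text: rows parted by semicolons, each of 5 numbers parted by spaces: the shift along the tool's x, y, z each as a share of 0.3 m, from -1 to 1, then the turn about the tool's z as a share of 2 rad, from -1 to 1, then the gripper's target within -1 to 1 (shut at 1, half-way at 0, fully open at -1). In form: tx ty tz twist gripper; .... A call has 1 to 5 rows; each row shifts and turns the commanded pose from where the row before left it, along the tool's axes as they then stand; what a row does not reach is not made up. A row lasts 1/12 s, in which the tool goes at most 41.7 mm and 7.16 degrees, less where a joint would pass 70% of its speed; a pose out of reach is approached as far as the arm can. A call with a number of a shift or a turn outside -1 to 1 is refused whole. A call with a gripper value outside its range is refused whole. The fingers move at their own pace and stop on an object; "squeeze" is the grip in N (left out, the last holds). Time passes only in rows, so rows that do not move let the fingers close. It gives the time, the measured TCP pose, the force, the opening and the grip force at its end, in the units of the state.
- sense(): the state, without advancing time (a new reading comes with each control period).
- snapshot(name): name is "scene" or "top"; returns a dict with "frame" (400x640x3 uint8, blue, green, red), "depth" (400x640 float32, mm along the optical axis (not along the pixel's ray), 0 where there is no reading), "intrinsics" (3x3 intrinsics, pixels), "extrinsics" (4x4, takes a point from camera to world coordinates). Camera axes: x right, y down, z forward; pixel columns grow to the right and rows downward; lengths in mm; the calibration is good to about 2 mm. A picture is of the moment at which its call begins.
- hand_in(): hands the job in; it is judged then, once.
The state is a dict: "time": time; "joint_pos": joint angles; "qd": joint speeds; "joint_efforts": joint torques, N m; "tool_pos": TCP position; "tcp_rot": TCP orientation; "ft_force": force on the tool from outside, world axes, zero at the start; "wrist_torque": the same for the moment, N m; "finger_gap": finger opening in mm; "grip_force": force on a finger pad.
Only numpy, scipy, OpenCV 4.12 (cv2) and the standard library are available. Lean on these libraries where they do the work, as an engineer would, in place of code of your own. Each camera call takes 0.05 s, during which the arm holds its last target. There are 200 camera calls.

## Working session

There is one attempt and no reset: what is moved stays moved. The work goes in short steps, Python scripts to look and compute and a tool call to move; the robot and the scene stay as the last step left them, time stands still between calls to the robot, and variables do not carry over. Pictures are saved under pics/ and viewed, at most 12 in all, crops included, and the job is handed in when it is done.

Besides the shell and the picture viewer there is one more tool, called as a command line: name --argument value ..., lists and objects as JSON in quotes. apply_moves: Moves the arm, as the interface text tells. Its arguments: {"type":"object","properties":{"series":{"type":"string"},"squeeze":{"type":"number"}},"required":["series"]}

```bash
mkdir -p pics
cat > h.py <<'E'
import numpy as np,cv2
from bench import sense,snapshot,hand_in,grip_depth
from scipy.spatial.transform import Rotation as R
def P(s,u,v,z=None):
    K,E=s["intrinsics"],np.array(s["extrinsics"]);r=np.linalg.inv(K)@[u,v,1]
    if z is None:
        d=s["depth"][int(round(v)),int(round(u))];return (E@[*(r*d),1])[:3]
    d=E[:3,:3]@r;o=E[:3,3];return o+d*(z-o[2])/d[2]
def cloud(s):
    K,E=s["intrinsics"],np.array(s["extrinsics"]);v,u=np.mgrid[:400,:640];d=s["depth"]
    p=np.stack([(u-K[0,2])/K[0,0]*d,(v-K[1,2])/K[1,1]*d,d],-1)@E[:3,:3].T+E[:3,3];p[d==0]=np.nan;return p
E
python3 - <<'E'
from h import *
for n in("scene","top"):
    s=snapshot(n);cv2.imwrite(f"pics/{n}0.png",s["frame"]);np.savez(f"{n}0.npz",**s);print(n,np.round(s["extrinsics"],2).tolist(),s["intrinsics"][0])
print(grip_depth,sense())
E
```

```text
scene [[-0.68, -0.36, 0.64, -133.35], [-0.73, 0.34, -0.59, 781.84], [-0.01, -0.87, -0.5, 688.38], [0.0, 0.0, 0.0, 1.0]] [486.91397006   0.         316.40955473]
top [[-0.01, -1.0, 0.06, 523.22], [-1.0, 0.01, 0.01, 68.64], [-0.01, -0.06, -1.0, 1424.24], [0.0, 0.0, 0.0, 1.0]] [458.67447868   0.         318.59135949]
18.700000000000003 {'time': 0.1, 'joint_pos': array([-7.76009084e+01,  7.51207803e+00,  8.53227662e+01, -8.38482734e-04,
        8.72605101e+01, -4.89371297e+00]), 'qd': array([-0.04204054, -0.06339888, -0.11615974,  0.02205768,  0.09809096,
        0.14836792]), 'joint_efforts': array([ 1.87694277e-03, -5.70950961e+01, -5.01944768e+01, -2.38130033e-04,
        8.17251974e-03,  4.15429270e-05]), 'tool_pos': array([ 178.24897732, -572.36033139,  206.63845181]), 'tcp_rot': array([-1.79904922e+02, -7.30003713e-03,  1.72928393e+01]), 'ft_force': array([ 0.38950616,  0.16564848, -0.74763167]), 'wrist_torque': array([ 0.04006586, -0.02351601,  0.00739513]), 'grip_force': 0.0, 'finger_gap': 85.12101068559545}
```

View pics/scene0.png

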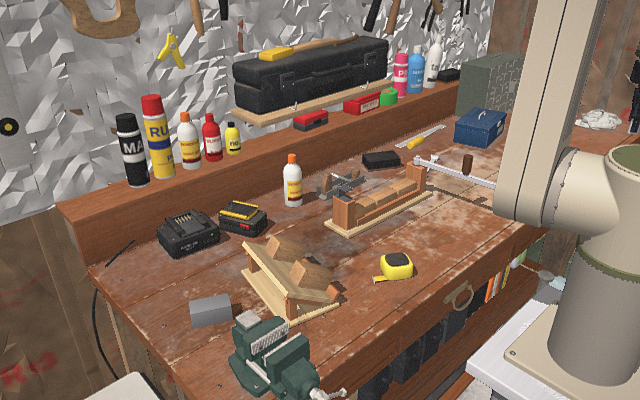

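View pics/top0.png

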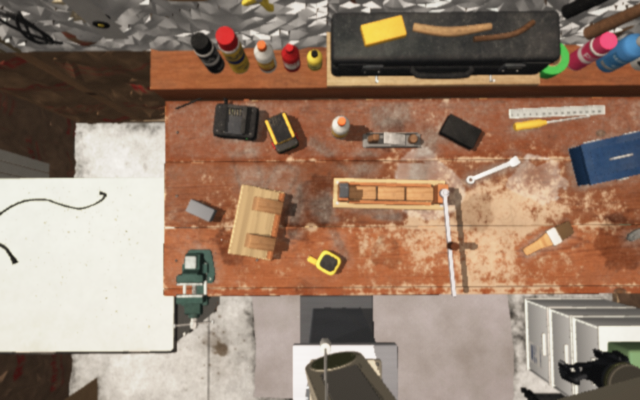

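The scene view shows the tray with the bar swung open at the right, and the rack with two wooden blocks at top-view (270,205) and (262,242). The grey block at (200,210) is the look-alike, lying on the bench, so I leave it alone. Next, one enlarged crop of rack and tray.

Run:
```python
from h import *
s=dict(np.load("top0.npz"));f=s["frame"]
a=cv2.resize(f[175:270,222:292],None,fx=5,fy=5,interpolation=cv2.INTER_CUBIC)
b=cv2.resize(f[170:215,328:456],None,fx=6,fy=6,interpolation=cv2.INTER_CUBIC)
c=cv2.resize(dict(np.load("scene0.npz"))["frame"][225:325,230:350],None,fx=3.3,fy=3.3,interpolation=cv2.INTER_CUBIC)
cv2.imwrite("pics/rack.png",np.hstack([a,cv2.resize(c,(400,475))]));cv2.imwrite("pics/tray.png",b)
p=cloud(s)
np.set_printoptions(precision=0,suppress=True,linewidth=200)
print("rack z");print(p[180:264:4,226:292:4,2])
print("tray z");print(p[176:212:2,330:462:5,2])
print(P(s,344,190),P(s,445,190),P(s,452,245))
```

```text
rack z
[[  0.  -3.  -1.  -0.  -1.  -4.   1.   4.   3.   3.   1.  -2.   3.  -3.  -4.  -3.   2.]
 [ -1.   4.   2.  -2.  87.   1.  -0.   3.   0.   2.  -3.   6.  -1.   4.   7.  -3.   9.]
 [  1.   7.   2.  -6.  89.  83.  76.  71.  59.  13.   6.   3.  -1.   3.   1.  -6.  -2.]
 [ -1.  -1.  -0.   4.  87.  79.  70.  70.  56.  61.  47.  47.  31.  27.  11.   2.   2.]
 [ -1.   2.   2.   7.  87.  83.  73.  73.  55.  57.  44.  39.  34.  26.  40.   2.   1.]
 [  3.   3.   1.  77.  85.  77.  76.  81. 103.  99.  85.  86.  77.  28.  32.  -0.   6.]
 [  7.  -1.  -2.  90.  80.  77.  71.  83.  99.  92.  88.  83.  73.  62.  56.   1.  -0.]
 [  2.   3.  -1.  88.  80.  76.  73.  82. 101.  92.  85.  82.  74.  67.   4.  -2.  -3.]
 [  7.   5.  -4.  86.  83.  73.  67.  60.  60.  49.  45.  78.  71.  66.   0.   4.  -2.]
 [  4.   5.  -3.  81.  82.  76.  64.  61.  53.  46.  45.  34.  30.  37.   1.  -2.  -1.]
 [  5.   6.  80.  85.  81.  71.  68.  60.  52.  46.  38.  34.  25.  37.   5.   2.   2.]
 [  4.  -1.  87.  80.  78.  68.  65.  58.  53.  44.  37.  31.  30.  36.   2.   4.   1.]
 [  4.  -3.  93.  82.  76.  73.  60. 
[... 2604 characters left out ...]
 33.  32.  32.  34.  36.  36.  33.  33.  31.  35.  30.  31.  64.  90. 111.  -3.  -5.  -0.]
 [  4.  12.  11.  11.  16.  11.  11.  11.  14.  14.  10.   8.  10.   9.  18.  23.  32.  35.  36.  27.  33.  12.  13. 113.   3.  -0.  -3.]
 [  1.  13.  14.  17.  14.  12.  16.  11.  14.  15.  13.  11.  13.  11.  14.   8.  12.  17.  16.  12.  14.  15.  13. 111.   5.   2.  -0.]
 [ -2.  -1.  -6.   1.   5.   3.  -1.   2.  -1.   3.   1.   7.  10.   7.  13.  11.  12.   9.  12.  12.  10.  15.   9. 113.  -7.   3.   3.]
 [  3.  -2.   1.   0.  -5.   8.   0.   0.  -1.  -4.   1.  -2.  -2.  -4.  -5.  -0.   2.  -5.   2.  -1.  -0.  -1.  -5. 114.  -0.  -1.  -7.]]
[615.   6. 123.] [ 614. -283.  113.] [ 460. -284.  169.]
```

View pics/rack.png

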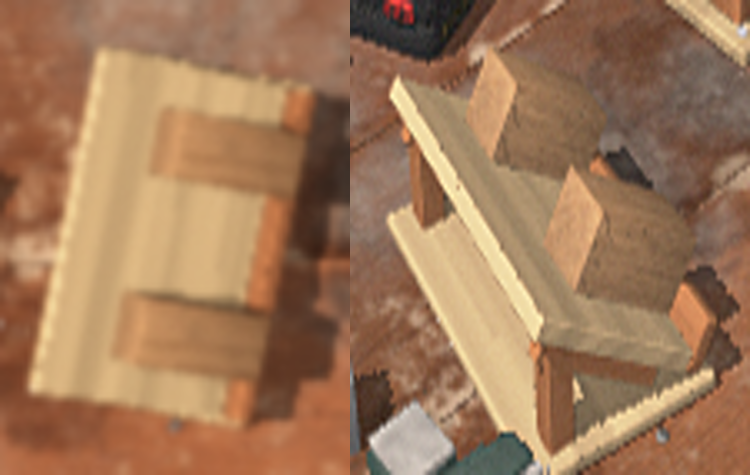

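View pics/tray.png

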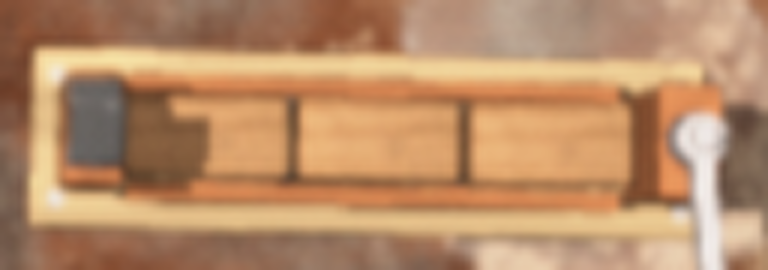

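The crop shows two wooden blocks with their lower ends at the lip; both have wood grain, so neither is the grey look-alike. The tray crop shows the joints at crop (293,139) and (463,143), and the hinge at (697,138). Next I work out the poses.

Run:
```python
from h import *
np.set_printoptions(precision=1,suppress=True,linewidth=200)
s=dict(np.load("top0.npz"));c=dict(np.load("scene0.npz"))
q=lambda x,y:((x+.5)/6-.5+328,(y+.5)/6-.5+170)
L=P(s,*q(293,139.5),52);Rr=P(s,*q(463,143.5),52);print("seams",L,Rr,"yaw",np.degrees(np.arctan2(-(L-Rr)[0],(L-Rr)[1])))
for a in[(32,48),(32,224),(702,65)]:print("board",P(s,*q(*a),12))
print("pin",P(s,*q(697,138),118))
p=cloud(s)
m=np.zeros((400,640),bool);m[175:215,325:465]=1
# top-camera tray rows
rt=p[m&(abs(p[...,2]-52)<7)];r=cv2.minAreaRect(rt[:,:2].astype(np.float32));print("row",r)
# knob
k=p[225:265,435:470].reshape(-1,3);k=k[k[:,2]>140];print("knob",len(k),k.mean(0))
b=p[200:293,435:470].reshape(-1,3);b=b[(b[:,2]>100)&(b[:,2]<125)];print("bar ends",b[b[:,0].argmin()],b[b[:,0].argmax()],"fit",np.polyfit(b[:,0],b[:,1],1))
# rack
for n,p,(v0,v1,u0,u1) in(("top",p,(178,266,226,300)),("scene",cloud(c),(232,318,235,345))):
    g=p[v0:v1,u0:u1].reshape(-1,3);g=g[~np.isnan(g[:,0])]
    g=g[(g[:,2]>22)]
    best=None;rng=np.random.default_rng(0)
    for _ in range(2000):
        t=g[rng.choice(len(g),3,0)];nn=np.cross(t[1]-t[0],t[2]-t[0])
        if np.linalg.norm(nn)<1:continue
        nn/=np.linalg.norm(nn);nn*=np.sign(nn[2])
        if abs(np.degrees(np.arccos(nn[2]))-32)>4:continue
        k=(abs((g-t[0])@nn)<5).sum()
        if best is None or k>best[0]:best=(k,nn,t[0])
    _,nn,t0=best;i=g[abs((g-t0)@nn)<5];t0=i.mean(0);nn=np.linalg.svd(i-t0)[2][2];nn*=np.sign(nn[2])
    h=(g-t0)@nn
    print(n,"n",nn,"tilt",np.degrees(np.arccos(nn[2])),"front yaw",np.degrees(np.arctan2(nn[1],nn[0])),len(i),"t0",t0)
    ex=-np.array([nn[0],nn[1],0])/np.hypot(*nn[:2]);ey=np.cross([0,0,1],ex);up=np.cross(ey,nn)
    w=g[abs(h-40)<6]
    print(" top heights",np.median(h[abs(h-40)<12]))
    y=(w-t0)@ey;mid=(y.min()+y.max())/2
    for sel in(y<mid,y>=mid):
        ww=w[sel];a=(ww-t0)@ey;bb=(ww-t0)@up
        r=cv2.minAreaRect(np.stack([a,bb],1).astype(np.float32));lo,hi=np.percentile(a,[3,97]);lb,hb=np.percentile(bb,[2,98])
        print(" block",len(ww),"rect",r,"pct",lo,hi,lb,hb,"topcentre",ww.mean(0),"mid",t0+ey*(lo+hi)/2+up*(lb+hb)/2+nn*40)
```

```text
seams [611.1 -94.5  52. ] [ 608.4 -179.2   52. ] yaw -1.8133510582918297
board [661.9  34.3  12. ]
board [571.3  35.2  12. ]
board [ 650.3 -309.8   12. ]
pin [ 606.  -278.3  118. ]
row ((614.042236328125, -151.4319610595703), (279.330078125, 53.312408447265625), 86.3763427734375)
knob 75 [ 458.1 -289.5  162.5]
bar ends [ 324.1 -294.9  108.2] [ 585.4 -278.6  106.9] fit [   0.1 -322.1]
top n [-0.1 -0.5  0.8] tilt 31.84094477868584 front yaw -101.40858301959341 1886 t0 [530.1 278.9  62.8]
 top heights 39.62418888418232
 block 336 rect ((-54.48329162597656, -30.130691528320312), (39.893306732177734, 80.85315704345703), 0.29684770107269287) pct -73.08719184391406 -35.75283682656451 -68.42326311554451 9.320936676470998 topcentre [574.7 224.   81.7] mid [574.3 222.8  81.2]
 block 341 rect ((55.39695739746094, -29.510730743408203), (80.259765625, 39.9051513671875), 89.71529388427734) pct 36.355960430665014 73.81410518991434 -68.26416162776462 9.401205054848258 topcentre [467.  245.6  81.7] mid [467.  244.6  81.3]
scene n [-0.1 -0.5  0.9] tilt 29.374619482084128 front yaw -103.30068719250404 1619 t0 [501.9 292.6  66.8]
 top heights 36.68556631296922
 block 234 rect ((-82.60669708251953, -38.24125671386719), (81.0567626953125, 41.090999603271484), 87.84857177734375) pct -101.79982148954355 -62.638684820029674 -76.74134268446839 -0.2185590738802956 topcentre [568.8 227.6  82.1] mid [569.7 221.9  82.8]
 block 315 rect ((27.8134765625, -42.97837829589844), (44.07375717163086, 81.5763931274414), 0.3530920445919037) pct 8.552281107307717 47.30361498087838 -81.37822209514606 -2.662280712378647 topcentre [460.5 250.5  82.2] mid [461.8 244.3  81.1]
```

```bash
cat >> h.py <<'E'
def plan(tgts,g,start=None,step=40):
    """waypoints (x,y,z,yaw) -> move rows in tool axes; prints calls of 5"""
    st=sense();p=np.array(st["tool_pos"],float);y=st["tcp_rot"][2]
    if start is not None:p=np.array(start[:3],float);y=start[3]
    rows=[]
    for t in tgts:
        t=np.array(t,float);n=max(int(np.ceil(np.linalg.norm(t[:3]-p)/step)),int(np.ceil(abs(t[3]-y)/7)),1)
        for i in range(n,0,-1):
            d=(t[:3]-p)/i;dy=(t[3]-y)/i;M=R.from_euler("xyz",[180,0,y],degrees=True).as_matrix()
            a=np.round(M.T@d/300,3);w=round(-np.radians(dy)/2,4)
            rows.append(" ".join(f"{v:g}" for v in[*a,w,g]));p=p+M@a*300;y=y-np.degrees(w*2)
    for i in range(0,len(rows),5):print("; ".join(rows[i:i+5]))
    print("end",np.round(p,1),round(y,1),len(rows))
E
python3 - <<'E'
from h import *
plan([(178,-572,230,17.3),(576,233,180,78.6),(576,233,110,78.6)],-1)
E
```

```text
-0 -0.001 -0.078 -0.0001 -1; 0.09 -0.094 0.007 -0.0233 -1; 0.094 -0.09 0.007 -0.0233 -1; 0.098 -0.085 0.007 -0.0233 -1; 0.102 -0.081 0.007 -0.0233 -1
0.106 -0.076 0.007 -0.0232 -1; 0.109 -0.071 0.007 -0.0233 -1; 0.112 -0.066 0.007 -0.0232 -1; 0.115 -0.061 0.007 -0.0233 -1; 0.118 -0.055 0.007 -0.0232 -1
0.12 -0.05 0.007 -0.0233 -1; 0.123 -0.044 0.007 -0.0232 -1; 0.124 -0.038 0.007 -0.0233 -1; 0.126 -0.032 0.008 -0.0232 -1; 0.127 -0.027 0.007 -0.0233 -1
0.129 -0.02 0.008 -0.0232 -1; 0.129 -0.015 0.007 -0.0233 -1; 0.13 -0.008 0.008 -0.0232 -1; 0.13 -0.002 0.007 -0.0233 -1; 0.13 0.003 0.008 -0.0232 -1
0.13 0.01 0.007 -0.0233 -1; 0.129 0.016 0.008 -0.0232 -1; 0.129 0.021 0.007 -0.0233 -1; 0.127 0.028 0.008 -0.0232 -1; 0 -0 0.117 -0 -1
0 -0 0.116 -0 -1
end [576.1 232.9 110. ] 78.6 26
```

apply_moves --series "0 0 -0.078 0 -1; 0.09 -0.094 0.007 -0.0233 -1; 0.094 -0.09 0.007 -0.0233 -1; 0.098 -0.085 0.007 -0.0233 -1; 0.102 -0.081 0.007 -0.0233 -1" --squeeze 25

```text
time: 0.52
tool_pos: [247.9, -431.3, 221.9]
tcp_rot: [-179.9, -0.0, 28.1]
ft_force: [0.9, 0.0, 0.7]
finger_gap: 85.3
grip_force: 0.0
```

apply_moves --series "0.106 -0.076 0.007 -0.0233 -1; 0.109 -0.071 0.007 -0.0233 -1; 0.112 -0.066 0.007 -0.0233 -1; 0.115 -0.061 0.007 -0.0233 -1; 0.118 -0.055 0.007 -0.0233 -1"

```text
time: 0.93
tool_pos: [334.2, -256.0, 211.7]
tcp_rot: [-180.0, -0.0, 41.4]
ft_force: [2.1, -0.2, -0.4]
finger_gap: 85.6
grip_force: 0.0
```

apply_moves --series "0.12 -0.05 0.007 -0.0233 -1; 0.123 -0.044 0.007 -0.0233 -1; 0.124 -0.038 0.007 -0.0233 -1; 0.126 -0.032 0.008 -0.0233 -1; 0.127 -0.027 0.007 -0.0233 -1"

```text
time: 1.35
tool_pos: [420.4, -80.9, 201.0]
tcp_rot: [180.0, 0.0, 54.8]
ft_force: [1.4, -0.8, -0.3]
finger_gap: 85.4
grip_force: 0.0
```

apply_moves --series "0.129 -0.02 0.008 -0.0233 -1; 0.129 -0.015 0.007 -0.0233 -1; 0.13 -0.008 0.008 -0.0233 -1; 0.13 -0.002 0.007 -0.0233 -1; 0.13 0.003 0.008 -0.0233 -1"

```text
time: 1.77
tool_pos: [506.9, 94.2, 189.4]
tcp_rot: [-180.0, 0.0, 68.2]
ft_force: [0.9, -0.6, 0.5]
finger_gap: 85.3
grip_force: 0.0
```

apply_moves --series "0.13 0.01 0.007 -0.0233 -1; 0.129 0.016 0.008 -0.0233 -1; 0.129 0.021 0.007 -0.0233 -1; 0.127 0.028 0.008 -0.0233 -1; 0 0 0 0 -1"

```text
time: 2.18
tool_pos: [575.9, 237.8, 177.4]
tcp_rot: [-179.8, -0.0, 79.1]
ft_force: [-0.8, -0.5, -0.0]
finger_gap: 85.4
grip_force: 0.0
```

apply_moves --series "0 0 0.11 0 -1; 0 0 0.11 0 -1; 0 0 0 0 -1; 0 0 0 0 -1"

```text
time: 2.52
tool_pos: [573.4, 231.4, 112.3]
tcp_rot: [-179.7, 0.2, 78.7]
ft_force: [-0.1, 1.0, 0.6]
finger_gap: 85.5
grip_force: 0.0
```

apply_moves --series "0.004 0.006 0.1 0 -1; 0 0 0.07 0 -1; 0 0 0.03 0 -1; 0 0 0 0 -1; 0 0 0 0 1" --squeeze 25

```text
time: 2.93
tool_pos: [578.6, 233.2, 56.7]
tcp_rot: [179.9, -0.0, 78.7]
ft_force: [-0.2, 0.4, 0.9]
finger_gap: 75.9
grip_force: 0.0
```

apply_moves --series "0 0 0 0 1; 0 0 0 0 1; 0 0 0 0 1; 0 0 0 0 1; 0 0 0 0 1"

```text
time: 3.35
tool_pos: [579.0, 233.5, 57.1]
tcp_rot: [179.9, -0.1, 78.7]
ft_force: [-1.8, -1.2, 6.2]
finger_gap: 39.2
grip_force: 24.6
```

Run:
```python
from h import *
plan([(579,233.5,140,78.7),(595,115,110,88.1),(595,115,40,88.1),(595,115,12,88.1)],1,start=(579,233.5,57,78.7))
```

```text
0 0 -0.092 -0 1; 0 0 -0.092 -0 1; 0 0 -0.093 -0 1; -0.094 0.032 0.025 -0.0205 1; -0.096 0.029 0.025 -0.0205 1
-0.096 0.025 0.025 -0.0205 1; -0.098 0.02 0.025 -0.0205 1; 0 0 0.117 -0 1; 0 0 0.117 -0 1; 0 0 0.093 -0 1
end [594.9 114.9  12. ] 88.1 10
```

apply_moves --series "0 0 -0.092 0 1; 0 0 -0.092 0 1; 0 0 -0.093 0 1; -0.094 0.032 0.025 -0.0205 1; -0.096 0.029 0.025 -0.0205 1"

```text
time: 3.77
tool_pos: [588.5, 175.2, 127.7]
tcp_rot: [179.6, -0.2, 83.7]
ft_force: [0.2, -0.5, -1.7]
finger_gap: 39.2
grip_force: 25.9
```

apply_moves --series "-0.096 0.025 0.025 -0.0205 1; -0.098 0.02 0.025 -0.0205 1; 0 0 0.117 0 1; 0 0 0.117 0 1; 0 0 0 0 1"

```text
time: 4.18
tool_pos: [589.6, 113.5, 31.8]
tcp_rot: [-179.5, 0.0, 88.0]
ft_force: [-2.1, 0.5, -1.5]
finger_gap: 39.5
grip_force: 25.3
```

apply_moves --series "0 0 0 0 1; 0 0 0.025 0 1; 0 0 0.025 0 1; 0 0 0 0 1"

```text
time: 4.52
tool_pos: [597.4, 116.7, 27.0]
tcp_rot: [179.6, -0.2, 88.2]
ft_force: [0.4, 2.9, 9.1]
finger_gap: 39.1
grip_force: 27.9
```

apply_moves --series "0 0 0.02 0 1; 0 0 0.02 0 1; 0 0 0 0 1"

```text
time: 4.77
tool_pos: [597.8, 118.4, 16.6]
tcp_rot: [179.5, -0.3, 88.2]
ft_force: [-5.0, 10.1, 19.4]
finger_gap: 39.2
grip_force: 33.5
```

Run:
```python
from h import *
s=snapshot("scene");print(sense()["tool_pos"],sense()["ft_force"])
K,E=s["intrinsics"],s["extrinsics"]
q=np.linalg.inv(E)@[595,116,30,1];u=K@q[:3];u=u[:2]/u[2];print(u);u=u.astype(int)
cv2.imwrite("pics/a.png",cv2.resize(s["frame"][u[1]-60:u[1]+50,max(u[0]-80,0):u[0]+80],None,fx=4,fy=4))
```

```text
[597.813702   118.19086195  16.75519463] [-4.62791679 10.27197884 18.01516246]
[317.00131862 237.64748719]
```

View pics/a.png

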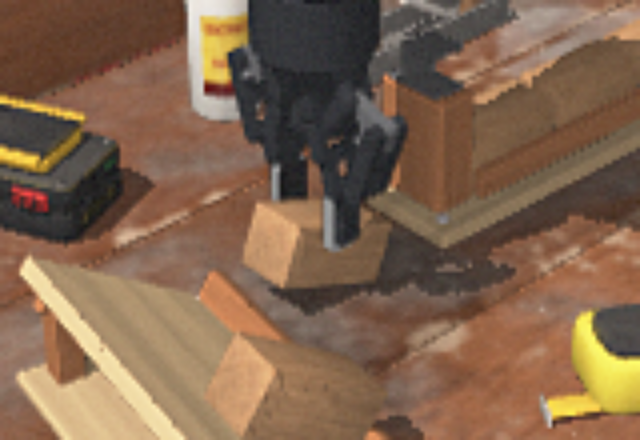

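Block nearly flat (top edges at crop (250,203), (300,218), (390,225)). I release so it settles, then look again.

apply_moves --series "0 0 -0.005 0 -1; 0 0 0 0 -1; 0 0 0 0 -1; 0 0 0 0 -1"

```text
time: 5.15
tool_pos: [594.1, 114.6, 12.8]
tcp_rot: [180.0, 0.0, 88.1]
ft_force: [0.8, -0.1, -0.1]
finger_gap: 84.4
grip_force: 0.0
```

Run:
```python
from h import *
s=snapshot("scene");print(sense()["tool_pos"],sense()["ft_force"],sense()["finger_gap"])
np.savez("b.npz",**s)
cv2.imwrite("pics/b.png",cv2.resize(s["frame"][215:260,285:345],None,fx=10,fy=10,interpolation=cv2.INTER_CUBIC))
```

```text
[593.79122565 114.46901403  12.37644118] [0.12863263 1.13642313 0.04381531] 85.3457461534731
```

View pics/b.png

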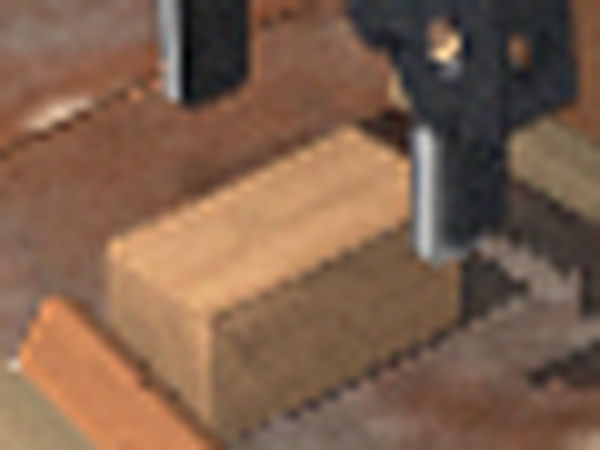

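Run:
```python
from h import *
s=dict(np.load("b.npz"))
q=lambda x,y:((x+.5)/10-.5+285,(y+.5)/10-.5+215)
A,B,C=[P(s,*q(*a),40) for a in((107,243),(210,318),(348,126))]
print(A,B,C,np.linalg.norm(A-B),np.linalg.norm(A-C),"centre",(B+C)/2,"dir",np.degrees(np.arctan2(*(A-C)[[1,0]])))
```

```text
[616.16980628 167.03016227  40.        ] [575.74844618 170.13493692  40.        ] [614.13365042  90.12230393  40.        ] 40.5404239963314 76.93480749770504 centre [594.9410483  130.12862043  40.        ] dir 88.48343338627059
```

apply_moves --series "0.025 0 0 0 -1; 0.025 0 0.01 0 -1; 0 0 0 0 1; 0 0 0 0 1; 0 0 0 0 1" --squeeze 30

```text
time: 5.62
tool_pos: [594.0, 129.7, 9.0]
tcp_rot: [-180.0, 0.0, 88.1]
ft_force: [0.1, -0.0, -0.4]
finger_gap: 51.8
grip_force: 0.0
```

apply_moves --series "0 0 0 0 1; 0 0 0 0 1; 0 0 0 0 1; 0 0 0 0 1"

```text
time: 5.95
tool_pos: [594.4, 129.4, 9.5]
tcp_rot: [180.0, -0.0, 88.1]
ft_force: [0.7, -0.0, 1.0]
finger_gap: 38.6
grip_force: 30.5
```

Run:
```python
from h import *
plan([(594.4,129.4,150,88.1),(609,-180,145,88.1),(609,-180,75,88.1)],1)
```

```text
-0 -0 -0.117 -0 1; -0 -0 -0.117 -0 1; -0 -0 -0.117 -0.0001 1; -0 -0 -0.117 -0 1; -0.129 0.01 0.002 -0 1
-0.129 0.01 0.002 -0 1; -0.129 0.01 0.002 -0 1; -0.128 0.011 0.002 -0 1; -0.129 0.01 0.002 -0 1; -0.128 0.011 0.002 -0 1
-0.129 0.01 0.002 -0 1; -0.128 0.011 0.002 -0 1; -0 -0 0.117 -0 1; -0 -0 0.117 -0 1
end [ 609.1 -179.9   74.9] 88.1 14
```

apply_moves --series "0 0 -0.117 0 1; 0 0 -0.117 0 1; 0 0 -0.117 0 1; 0 0 -0.117 0 1; -0.129 0.01 0.002 0 1"

```text
time: 6.37
tool_pos: [600.4, 96.3, 158.7]
tcp_rot: [179.3, -0.2, 88.4]
ft_force: [2.1, 0.5, 1.2]
finger_gap: 38.6
grip_force: 30.7
```

apply_moves --series "-0.129 0.01 0.002 0 1; -0.129 0.01 0.002 0 1; -0.128 0.011 0.002 0 1; -0.129 0.01 0.002 0 1; -0.128 0.011 0.002 0 1"

```text
time: 6.78
tool_pos: [604.7, -104.5, 146.0]
tcp_rot: [-180.0, -0.0, 88.1]
ft_force: [0.7, 0.6, -0.1]
finger_gap: 39.3
grip_force: 30.7
```

apply_moves --series "-0.129 0.01 0.002 0 1; -0.128 0.011 0.002 0 1; 0 0 0.1 0 1; 0 0 0.1 0 1; 0 0 0 0 1"

```text
time: 7.2
tool_pos: [604.2, -179.3, 77.5]
tcp_rot: [-179.4, -0.2, 88.0]
ft_force: [-1.2, 1.5, -2.5]
finger_gap: 38.7
grip_force: 30.7
```

apply_moves --series "0 0 0 0 1; 0 0 0 0 1; 0 0 0 0 1"

```text
time: 7.45
tool_pos: [610.4, -179.8, 87.5]
tcp_rot: [179.8, 0.1, 88.1]
ft_force: [0.5, -0.1, 0.3]
finger_gap: 39.0
grip_force: 30.7
```

Run:
```python
from h import *
s=snapshot("scene");print(sense()["tool_pos"],sense()["tcp_rot"],sense()["finger_gap"])
np.savez("c.npz",**s)
K,E=s["intrinsics"],s["extrinsics"]
q=np.linalg.inv(E)@[609,-150,70,1];u=K@q[:3];u=(u[:2]/u[2]).astype(int);print(u)
cv2.imwrite("pics/c.png",cv2.resize(s["frame"][u[1]-40:u[1]+35,u[0]-60:u[0]+40],None,fx=8,fy=8,interpolation=cv2.INTER_CUBIC))
```

```text
[ 610.57325672 -179.83695641   87.59533745] [1.79792894e+02 7.29143376e-02 8.81487004e+01] 38.692551140590915
[384 185]
```

View pics/c.png

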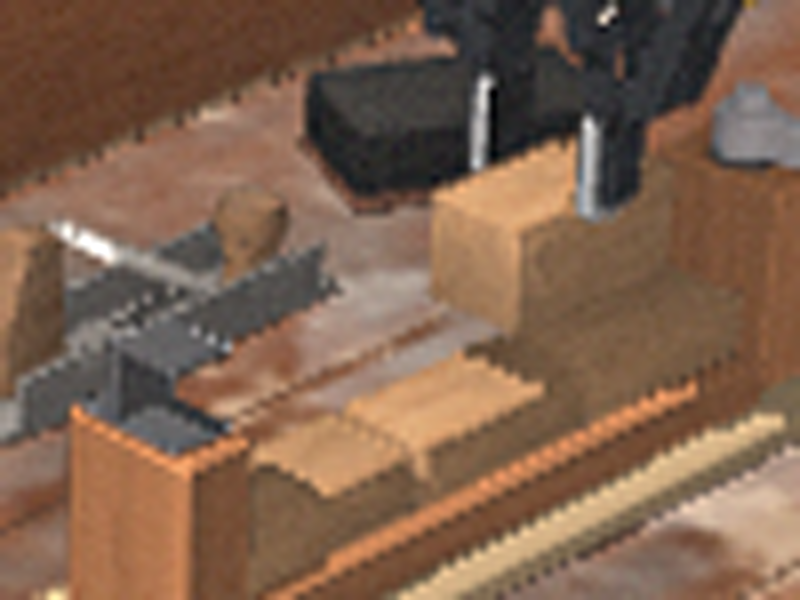

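Run:
```python
from h import *
np.set_printoptions(precision=1,suppress=True)
s=dict(np.load("c.npz"))
q=lambda x,y:((x+.5)/8-.5+324,(y+.5)/8-.5+145)
for n,a,z in(("near end far",(432,197),118),("near end near",(522,235),118),("joint far",(347,408),52),("joint near",(414,456),52),("base2 near edge pt",(545,385),52),("base3 near",(330,497),52)):print(n,P(s,*q(*a),z))
```

```text
near end far [ 627.  -137.4  118. ]
near end near [ 587.4 -136.7  118. ]
joint far [626.9 -98.6  52. ]
joint near [589.4 -89.9  52. ]
base2 near edge pt [ 590.9 -159.2   52. ]
base3 near [590.4 -49.9  52. ]
```

apply_moves --series "-0.01 0.007 0.03 0 1; 0 0 0.03 0 1; 0 0 0.013 0 1; 0 0 0 0 1; 0 0 0 0 1"

```text
time: 7.92
tool_pos: [610.5, -182.7, 62.2]
tcp_rot: [-179.9, -0.0, 88.1]
ft_force: [-0.3, -0.7, -0.3]
finger_gap: 38.6
grip_force: 30.7
```

apply_moves --series "0 0.006 0.003 0 1; 0 0 0.003 0 1; 0 0 0 0 1; 0 0 0 0 1"

```text
time: 8.25
tool_pos: [612.9, -182.9, 61.5]
tcp_rot: [180.0, -0.0, 88.1]
ft_force: [-0.9, 1.3, 2.4]
finger_gap: 38.9
grip_force: 31.1
```

apply_moves --series "0 0 0.002 0 1; 0 0 0 0 0.2; 0 0 0 0 -0.4; 0 0 0 0 -1; 0 0 0 0 -1"

```text
time: 8.67
tool_pos: [612.6, -183.0, 60.3]
tcp_rot: [-180.0, -0.0, 88.1]
ft_force: [0.5, 1.0, 0.3]
finger_gap: 73.6
grip_force: 0.0
```

apply_moves --series "0 0 0 0 -1; 0 0 0 0 -1; 0 0 -0.08 0 -1; 0 0 -0.13 0 -1; 0 0 -0.13 0 -1"

```text
time: 9.08
tool_pos: [611.0, -182.3, 161.5]
tcp_rot: [-179.7, -0.1, 88.1]
ft_force: [2.0, -0.7, 0.7]
finger_gap: 85.3
grip_force: 0.0
```

Run:
```python
from h import *
print(sense()["tool_pos"],sense()["ft_force"])
# block_2 grasp: centre (469,255); go high and come down
plan([(469,255,175,78.6),(469,255,95,78.6)],-1)
```

```text
[ 611.04334643 -182.33260285  161.48142833] [ 1.99365769 -0.70048241  0.73241412]
0.12 -0.043 -0.004 0.0069 -1; 0.12 -0.045 -0.004 0.0069 -1; 0.119 -0.047 -0.004 0.0069 -1; 0.118 -0.048 -0.004 0.0069 -1; 0.117 -0.05 -0.004 0.0069 -1
0.117 -0.052 -0.004 0.0069 -1; 0.116 -0.053 -0.004 0.0069 -1; 0.115 -0.055 -0.003 0.0069 -1; 0.115 -0.057 -0.004 0.0069 -1; 0.114 -0.058 -0.003 0.0069 -1
0.113 -0.06 -0.004 0.0069 -1; 0.112 -0.061 -0.003 0.007 -1; -0 0 0.133 -0 -1; -0 0 0.134 -0 -1
end [468.9 255.   94.9] 78.6 14
```

apply_moves --series "0.12 -0.043 -0.004 0.007 -1; 0.12 -0.045 -0.004 0.007 -1; 0.119 -0.047 -0.004 0.007 -1; 0.118 -0.048 -0.004 0.007 -1; 0.117 -0.05 -0.004 0.007 -1"

```text
time: 9.5
tool_pos: [553.0, 0.6, 168.7]
tcp_rot: [180.0, -0.0, 84.0]
ft_force: [-0.4, 0.6, 1.1]
finger_gap: 85.4
grip_force: 0.0
```

apply_moves --series "0.117 -0.052 -0.004 0.007 -1; 0.116 -0.053 -0.004 0.007 -1; 0.115 -0.055 -0.003 0.007 -1; 0.115 -0.057 -0.004 0.007 -1; 0.114 -0.058 -0.003 0.007 -1"

```text
time: 9.92
tool_pos: [493.8, 183.3, 174.3]
tcp_rot: [180.0, -0.0, 80.0]
ft_force: [0.7, -0.2, -0.1]
finger_gap: 85.0
grip_force: 0.0
```

apply_moves --series "0.113 -0.06 -0.004 0.007 -1; 0.112 -0.061 -0.003 0.007 -1; 0 0 0.12 0 -1; 0 0 0.1 0 -1; 0 0 0 0 -1"

```text
time: 10.33
tool_pos: [466.5, 253.7, 103.6]
tcp_rot: [-179.5, 0.3, 78.6]
ft_force: [-0.4, -1.1, -2.4]
finger_gap: 85.6
grip_force: 0.0
```

apply_moves --series "0 0 0 0 -1; 0 0 0 0 -1; 0 0 0 0 -1"

```text
time: 10.58
tool_pos: [472.8, 254.7, 112.6]
tcp_rot: [179.8, -0.1, 78.4]
ft_force: [0.8, 0.0, 0.2]
finger_gap: 85.3
grip_force: 0.0
```

apply_moves --series "0 -0.003 0.1 0 -1; 0 0 0.07 0 -1; 0 0 0.029 0 -1; 0 0 0 0 -1; 0 0 0 0 1" --squeeze 25

```text
time: 11.0
tool_pos: [471.0, 254.8, 51.7]
tcp_rot: [180.0, -0.0, 78.4]
ft_force: [0.2, -0.6, 1.2]
finger_gap: 75.3
grip_force: 0.0
```

apply_moves --series "0 0 0 0 1; 0 0 0 0 1; 0 0 0 0 1; 0 0 0 0 1; 0 0 0 0 1"

```text
time: 11.42
tool_pos: [471.2, 255.2, 52.1]
tcp_rot: [179.9, -0.1, 78.5]
ft_force: [-2.7, -0.1, 5.8]
finger_gap: 39.6
grip_force: 25.8
```

Run:
```python
from h import *
t=sense()["tool_pos"]
print(t,sense()["ft_force"],sense()["finger_gap"],sense()["grip_force"])
plan([(t[0],t[1],140,78.6),(590,115,110,88.1),(590,115,38,88.1)],1)
```

```text
[471.23124608 255.21062364  52.14216572] [-2.69378839 -0.1342177   5.83769198] 39.58306340030372 25.84138435078785
0 0 -0.098 -0.0004 1; 0 0 -0.097 -0.0004 1; 0 0 -0.098 -0.0003 1; -0.076 0.096 0.02 -0.0166 1; -0.079 0.094 0.02 -0.0166 1
-0.082 0.091 0.02 -0.0166 1; -0.085 0.088 0.02 -0.0166 1; -0.088 0.085 0.02 -0.0165 1; -0 -0 0.12 -0 1; -0 -0 0.12 -0 1
end [590.1 115.1  38. ] 88.1 10
```

apply_moves --series "0 0 -0.098 0 1; 0 0 -0.098 0 1; 0 0 -0.098 0 1; -0.076 0.096 0.02 -0.0166 1; -0.079 0.094 0.02 -0.0166 1"

```text
time: 11.83
tool_pos: [520.3, 200.2, 131.0]
tcp_rot: [179.6, -0.2, 82.6]
ft_force: [0.7, -0.4, -1.3]
finger_gap: 39.4
grip_force: 25.6
```

apply_moves --series "-0.082 0.091 0.02 -0.0166 1; -0.085 0.088 0.02 -0.0166 1; -0.088 0.085 0.02 -0.0166 1; 0 0 0.12 0 1; 0 0 0.1 0 1"

```text
time: 12.25
tool_pos: [592.0, 112.4, 43.8]
tcp_rot: [179.7, -0.0, 87.8]
ft_force: [-1.1, 0.4, -0.7]
finger_gap: 39.3
grip_force: 25.6
```

apply_moves --series "0 0 0 0 1; 0 0 0 0 1; 0 0 0.02 0 1; 0 0 0.02 0 1; 0 0 0 0 1"

```text
time: 12.67
tool_pos: [589.3, 115.0, 31.5]
tcp_rot: [179.9, -0.0, 88.0]
ft_force: [-0.4, -0.4, -0.6]
finger_gap: 39.3
grip_force: 25.6
```

apply_moves --series "0 0 0.02 0 1; 0 0 0.02 0 1; 0 0 0.02 0 1; 0 0 0 0 1"

```text
time: 13.0
tool_pos: [590.6, 117.4, 15.8]
tcp_rot: [179.8, -0.2, 88.0]
ft_force: [-6.1, 8.5, 16.1]
finger_gap: 39.5
grip_force: 26.6
```

apply_moves --series "0 0 0.01 0 1; 0 0 0.01 0 1; 0 0 0 0 1"

```text
time: 13.25
tool_pos: [590.9, 118.0, 10.7]
tcp_rot: [179.7, -0.3, 88.0]
ft_force: [-7.2, 12.0, 18.9]
finger_gap: 39.5
grip_force: 28.5
```

apply_moves --series "0 0 -0.008 0 -1; 0 0 0 0 -1; 0 0 0 0 -1; 0 0 0 0 -1"

```text
time: 13.58
tool_pos: [588.7, 114.3, 8.8]
tcp_rot: [-180.0, 0.0, 88.0]
ft_force: [-0.7, -0.7, -0.4]
finger_gap: 84.6
grip_force: 0.0
```

Run:
```python
from h import *
s=snapshot("scene");print(sense()["tool_pos"],sense()["ft_force"],sense()["finger_gap"])
np.savez("d.npz",**s);t=snapshot("top");np.savez("dt.npz",**t)
a=cv2.resize(s["frame"][215:260,285:345],None,fx=10,fy=10,interpolation=cv2.INTER_CUBIC)
cv2.imwrite("pics/d.png",a)
```

```text
[588.5068758  114.18075507   8.66344596] [-0.05972112 -0.44027329 -0.41170561] 85.32233369178536
```

View pics/d.png

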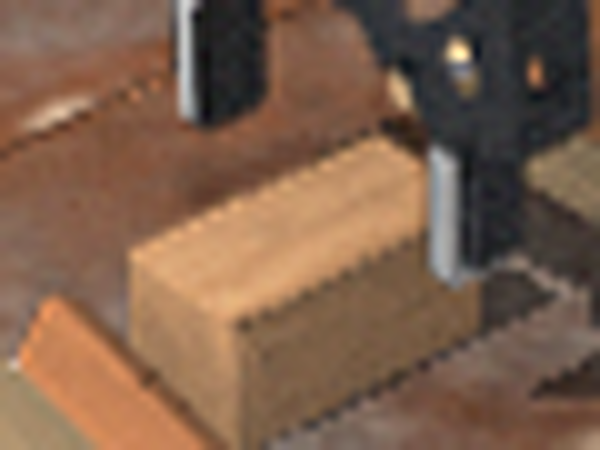

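Run:
```python
from h import *
s=dict(np.load("d.npz"))
q=lambda x,y:((x+.5)/10-.5+285,(y+.5)/10-.5+215)
A,B,C=[P(s,*q(*a),40) for a in((131,254),(237,325),(380,138))]
print(A,B,C,np.linalg.norm(A-B),np.linalg.norm(A-C),"centre",(B+C)/2,"dir",np.degrees(np.arctan2(*(A-C)[[1,0]])))
```

```text
[608.64990581 165.96941658  40.        ] [569.27165214 167.50176356  40.        ] [604.63750076  88.20379296  40.        ] 39.408056916503895 77.86906710005536 centre [586.95457645 127.85277826  40.        ] dir 87.04637878255656
```

apply_moves --series "0.022 0 0 0 -1; 0.022 0 0 0 -1; 0 0 0 0 1; 0 0 0 0 1; 0 0 0 0 1" --squeeze 30

```text
time: 14.1
tool_pos: [589.2, 127.8, 8.9]
tcp_rot: [-180.0, 0.0, 88.0]
ft_force: [-0.1, -0.1, -0.9]
finger_gap: 51.7
grip_force: 0.0
```

apply_moves --series "0 0 0 0 1; 0 0 0 0 1; 0 0 0 0 1; 0 0 0 0 1"

```text
time: 14.43
tool_pos: [589.4, 127.5, 9.2]
tcp_rot: [180.0, -0.0, 88.0]
ft_force: [0.9, -0.2, 1.3]
finger_gap: 38.5
grip_force: 30.4
```

Run:
```python
from h import *
t=sense()["tool_pos"];print(t,sense()["tcp_rot"])
plan([(t[0],t[1],160,88.1),(613.5,-95.5,150,88.1),(613.5,-95.5,87,88.1)],1)
```

```text
[589.41515098 127.5294184    9.20052286] [ 1.79975155e+02 -6.03860089e-03  8.79734372e+01]
0 0 -0.126 -0.0003 1; 0 0 -0.126 -0.0003 1; 0 0 -0.125 -0.0003 1; -0 0 -0.126 -0.0002 1; -0.123 0.017 0.006 -0 1
-0.123 0.018 0.006 -0 1; -0.124 0.017 0.005 -0 1; -0.123 0.018 0.006 -0 1; -0.124 0.017 0.005 -0 1; -0.123 0.018 0.006 -0 1
-0 -0 0.105 -0 1; -0 -0 0.105 -0 1
end [613.5 -95.4  86.9] 88.1 12
```

apply_moves --series "0 0 -0.126 0 1; 0 0 -0.126 0 1; 0 0 -0.126 0 1; 0 0 -0.126 0 1; -0.123 0.017 0.006 0 1"

```text
time: 14.85
tool_pos: [597.6, 95.8, 168.9]
tcp_rot: [179.2, -0.3, 88.3]
ft_force: [1.8, 0.0, 1.2]
finger_gap: 39.0
grip_force: 30.7
```

apply_moves --series "-0.123 0.018 0.006 0 1; -0.124 0.017 0.005 0 1; -0.123 0.018 0.006 0 1; -0.124 0.017 0.005 0 1; -0.123 0.018 0.006 0 1"

```text
time: 15.27
tool_pos: [612.5, -97.2, 149.7]
tcp_rot: [-180.0, -0.0, 88.0]
ft_force: [-0.2, 1.0, -0.4]
finger_gap: 38.9
grip_force: 30.7
```

apply_moves --series "0 0 0.08 0 1; 0 0 0.06 0 1; 0 0 0 0 1; 0 0 0 0 1; 0 0 0 0 1"

```text
time: 15.68
tool_pos: [613.2, -95.1, 108.9]
tcp_rot: [180.0, 0.0, 88.0]
ft_force: [-0.2, -0.2, 0.3]
finger_gap: 38.6
grip_force: 30.7
```

Run:
```python
from h import *
s=snapshot("scene");print(sense()["tool_pos"],sense()["tcp_rot"])
np.savez("e.npz",**s)
cv2.imwrite("pics/e.png",cv2.resize(s["frame"][145:220,324:424],None,fx=8,fy=8,interpolation=cv2.INTER_CUBIC))
```

```text
[613.73165209 -95.0869126  109.5579273 ] [1.79890503e+02 2.18501594e-02 8.80222179e+01]
```

View pics/e.png

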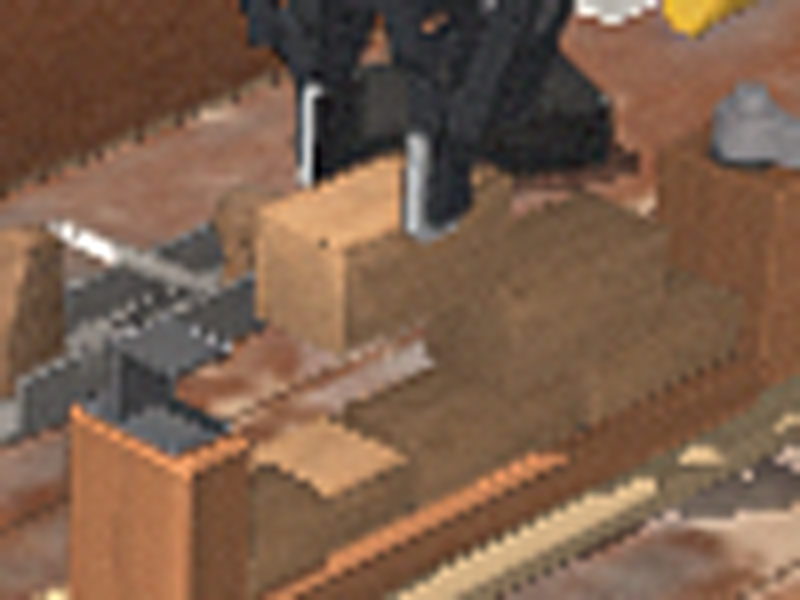

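Run:
```python
from h import *
np.set_printoptions(precision=1,suppress=True)
s=dict(np.load("e.npz"))
q=lambda x,y:((x+.5)/8-.5+324,(y+.5)/8-.5+145)
for n,a,z in(("held far",(257,213),140.2),("held near",(345,250),140.2),("held near bottom",(343,352),100.2),("joint near",(410,460),52),("joint_r near top?",(590,385),52),("base3 far",(250,462),52)):print(n,P(s,*q(*a),z))
t=dict(np.load("dt.npz"));p=cloud(t)
m=p[165:220,335:460].reshape(-1,3);k=m[abs(m[:,2]-92)<8];k=k[(k[:,1]<-120)&(k[:,1]>-240)]
print("laid block top cam",cv2.minAreaRect(k[:,:2].astype(np.float32)),np.percentile(k[:,:2],[2,98],axis=0),np.median(k[:,2]))
x=cv2.resize(t["frame"][170:215,328:456],None,fx=6,fy=6,interpolation=cv2.INTER_CUBIC);cv2.imwrite("pics/f.png",np.clip(x*1.3,0,255).astype(np.uint8))
```

```text
held far [628.8 -52.7 140.2]
held near [591.3 -53.  140.2]
held near bottom [595.3 -58.8 100.2]
joint near [588.5 -87.   52. ]
joint_r near top? [ 580.2 -170.2   52. ]
base3 far [624.3 -48.1  52. ]
laid block top cam ((614.5972290039062, -182.5419921875), (80.846923828125, 38.38671875), 89.4616470336914) [[ 595.5 -221.7]
 [ 633.6 -143.9]] 92.19820678004703
```

View pics/f.png

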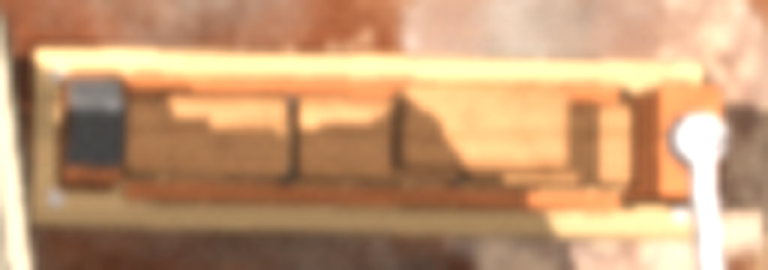

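Run:
```python
from h import *
np.set_printoptions(precision=1,suppress=True)
t=dict(np.load("dt.npz"));s=dict(np.load("top0.npz"))
q=lambda x,y:((x+.5)/6-.5+328,(y+.5)/6-.5+170)
print("laid ends",P(t,*q(401,140),92),P(t,*q(571,140),92))
p=cloud(s)[165:220,335:460].reshape(-1,3);k=p[(abs(p[:,2]-53)<8)&(p[:,1]<-10)&(p[:,1]>-265)]
for y in(-60,-110,-150,-182,-215):
  w=k[abs(k[:,1]-y)<18];print(y,np.percentile(w[:,0],[3,97]),np.percentile(w[:,0],[3,97]).mean())
p=cloud(t)[165:220,335:460].reshape(-1,3);k=p[(abs(p[:,2]-92)<8)]
for y in(-160,-182,-205):
  w=k[abs(k[:,1]-y)<12];print(y,np.percentile(w[:,0],[3,97]),np.percentile(w[:,0],[3,97]).mean())
g=lambda im:cv2.cvtColor(im,cv2.COLOR_BGR2GRAY).astype(int)
for u in(385,410):print(u,g(s["frame"])[180:206,u-3:u+4].mean(1).round())
print(g(t["frame"])[180:206,408:414].mean(1).round())
```

```text
laid ends [ 607.8 -142.1   92. ] [ 607.2 -224.3   92. ]
-60 [595.8 631.8] 613.8212392633836
-110 [595.1 631.7] 613.3754906580349
-150 [592.2 631.3] 611.742655117604
-182 [591.9 628. ] 609.9407973913719
-215 [591.6 627.6] 609.6082755197594
-160 [595.8 633.7] 614.7668688702515
-182 [595.6 633.4] 614.507103782817
-205 [595.5 633.3] 614.3993007982338
385 [208. 207. 185. 161. 150. 140. 145. 163. 180. 186. 185. 179. 178. 184.
 188. 186. 182. 180. 170. 134. 112. 133. 148. 148. 156. 180.]
410 [199. 212. 207. 185. 165. 151. 129. 142. 168. 183. 187. 185. 181. 182.
 187. 188. 186. 181. 179. 166. 133. 137. 154. 151. 138. 167.]
[197. 211. 206. 184. 167. 170. 174. 176. 178. 180. 180. 174. 172. 176.
 181. 179. 168. 147. 114. 101.  91.  83.  85.  84.  82.  94.]
```

The top camera puts the laid block about 4 mm off in both x and y compared with the row, so I'll mend it after laying the second, for which I use the top-camera seam.

apply_moves --series "0.001 -0.004 0.08 0 1; 0 0 0.05 0 1; 0 0 0.024 0 1; 0 0 0 0 1; 0 0 0 0 1"

```text
time: 16.15
tool_pos: [612.4, -94.8, 63.0]
tcp_rot: [179.9, 0.0, 88.0]
ft_force: [0.0, 0.2, -1.1]
finger_gap: 39.0
grip_force: 31.7
```

apply_moves --series "0 0 0.003 0 1; 0 0 0.003 0 1; 0 0 0 0 1; 0 0 0 0 1"

```text
time: 16.48
tool_pos: [612.2, -95.1, 60.7]
tcp_rot: [179.9, 0.0, 88.0]
ft_force: [-0.1, 1.2, 2.0]
finger_gap: 38.9
grip_force: 32.0
```

apply_moves --series "0 0 0.002 0 1; 0 0 0 0 0.2; 0 0 0 0 -0.4; 0 0 0 0 -1; 0 0 0 0 -1"

```text
time: 16.9
tool_pos: [611.5, -95.1, 59.2]
tcp_rot: [-180.0, -0.0, 88.0]
ft_force: [-0.3, 0.3, 0.1]
finger_gap: 73.4
grip_force: 0.0
```

apply_moves --series "0 0 0 0 -1; 0 0 -0.08 0 -1; 0 0 -0.12 0 -1; -0.13 0.006 0 0 -1; -0.13 0.006 0 0 -1"

```text
time: 17.32
tool_pos: [615.0, -172.8, 123.1]
tcp_rot: [179.7, 0.1, 88.2]
ft_force: [1.2, -0.3, -0.6]
finger_gap: 85.4
grip_force: 0.0
```

apply_moves --series "-0.033 -0.005 0 0 -1; 0 0 0 0 -1; 0 0 0 0 -1; 0 0 0 0 -1"

```text
time: 17.65
tool_pos: [610.4, -181.9, 118.8]
tcp_rot: [-179.9, -0.1, 88.0]
ft_force: [0.1, -0.6, -0.5]
finger_gap: 85.3
grip_force: 0.0
```

apply_moves --series "-0.003 0.008 0.09 0 -1; 0 0 0.07 0 -1; 0 0 0.03 0 -1; 0 0 0 0 -1; 0 0 0 0 1" --squeeze 25

```text
time: 18.07
tool_pos: [612.7, -182.8, 62.1]
tcp_rot: [-179.9, -0.0, 88.0]
ft_force: [0.0, 0.1, 0.6]
finger_gap: 75.4
grip_force: 0.0
```

apply_moves --series "0 0 0 0 1; 0 0 0 0 1; 0 0 0 0 1; 0 0 0 0 1; 0 0 0 0 1"

```text
time: 18.48
tool_pos: [614.1, -184.2, 64.2]
tcp_rot: [179.9, 0.0, 88.0]
ft_force: [-1.3, 1.5, 7.4]
finger_gap: 38.8
grip_force: 25.1
```

apply_moves --series "0 0 -0.02 0 1; 0.01 -0.013 0 0 1; 0 0 0 0 1; 0 0 0 0 1; 0 0 0 0 1"

```text
time: 18.9
tool_pos: [608.9, -180.7, 68.1]
tcp_rot: [-180.0, -0.0, 88.0]
ft_force: [-0.1, -0.6, -1.3]
finger_gap: 38.7
grip_force: 25.2
```

apply_moves --series "0 0 0.01 0 1; 0 0 0.005 0 1; 0 0 0.004 0 1; 0 0 0 0 1; 0 0 0 0 1"

```text
time: 19.32
tool_pos: [610.0, -180.9, 64.3]
tcp_rot: [179.9, 0.0, 88.0]
ft_force: [-2.9, 2.7, 11.7]
finger_gap: 38.7
grip_force: 26.6
```

apply_moves --series "0 0 -0.006 0 1; 0 0 0 0 1; 0 0 0 0 0.2; 0 0 0 0 -0.4; 0 0 0 0 -1"

```text
time: 19.73
tool_pos: [609.0, -180.7, 64.0]
tcp_rot: [-180.0, -0.0, 88.0]
ft_force: [-0.7, 0.6, 0.5]
finger_gap: 61.6
grip_force: 0.0
```

apply_moves --series "0 0 0 0 -1; 0 0 0 0 -1; 0 0 -0.08 0 -1; 0 0 -0.13 0 -1; 0 0 -0.13 0 -1"

```text
time: 20.15
tool_pos: [607.6, -180.2, 165.4]
tcp_rot: [-179.7, -0.1, 88.0]
ft_force: [1.2, -0.1, 0.6]
finger_gap: 85.2
grip_force: 0.0
```

Run:
```python
from h import *
plan([(570,-190,230,75),(458,-289,230,-7),(458,-289,190,-7)],-1)
```

```text
-0.019 -0.062 -0.108 0.0567 -1; -0.025 -0.06 -0.107 0.0566 -1; -0.035 -0.023 -0 0.0596 -1; -0.037 -0.019 -0 0.0596 -1; -0.039 -0.014 -0 0.0596 -1
-0.04 -0.009 -0 0.0596 -1; -0.041 -0.004 -0 0.0596 -1; -0.042 0 -0 0.0597 -1; -0.041 0.005 -0 0.0596 -1; -0.04 0.01 -0 0.0597 -1
-0.039 0.015 -0 0.0596 -1; -0.037 0.02 -0 0.0597 -1; -0.034 0.024 -0 0.0596 -1; -0.03 0.027 -0 0.0597 -1; -0 0 0.133 -0 -1
end [ 458.2 -288.9  190. ] -7.0 15
```

apply_moves --series "-0.019 -0.062 -0.108 0.0567 -1; -0.025 -0.06 -0.107 0.0567 -1; -0.035 -0.023 0 0.0596 -1; -0.037 -0.019 0 0.0596 -1; -0.039 -0.014 0 0.0596 -1"

```text
time: 20.57
tool_pos: [543.4, -215.9, 232.3]
tcp_rot: [179.9, -0.0, 54.2]
ft_force: [-0.1, -0.1, -0.9]
finger_gap: 85.3
grip_force: 0.0
```

apply_moves --series "-0.04 -0.009 0 0.0596 -1; -0.041 -0.004 0 0.0596 -1; -0.042 0 0 0.0596 -1; -0.041 0.005 0 0.0596 -1; -0.04 0.01 0 0.0596 -1"

```text
time: 20.98
tool_pos: [496.4, -256.7, 230.9]
tcp_rot: [-180.0, 0.0, 20.0]
ft_force: [-0.1, -0.2, 0.5]
finger_gap: 85.4
grip_force: 0.0
```

apply_moves --series "-0.039 0.015 0 0.0596 -1; -0.037 0.02 0 0.0596 -1; -0.034 0.024 0 0.0596 -1; -0.03 0.027 0 0.0596 -1; 0 0 0 0 -1"

```text
time: 21.4
tool_pos: [458.5, -290.8, 231.0]
tcp_rot: [180.0, 0.0, -7.4]
ft_force: [-0.5, -0.7, 0.7]
finger_gap: 85.5
grip_force: 0.0
```

Run:
```python
from h import *
np.set_printoptions(precision=1,suppress=True)
t=snapshot("top");np.savez("g.npz",**t);print(sense()["tool_pos"],sense()["tcp_rot"])
p=cloud(t)[165:220,335:455].reshape(-1,3);k=p[(abs(p[:,2]-92)<8)&(p[:,1]>-240)&(p[:,1]<-30)]
for y0,y1 in((-240,-138),(-138,-30)):
  w=k[(k[:,1]>y0)&(k[:,1]<y1)];print(cv2.minAreaRect(w[:,:2].astype(np.float32)),np.percentile(w[:,:2],[3,97],axis=0).mean(0),np.median(w[:,2]))
cv2.imwrite("pics/g.png",cv2.resize(t["frame"][165:220,328:461],None,fx=6,fy=6,interpolation=cv2.INTER_CUBIC))
```

```text
[ 459.3 -290.   231. ] [180.  -0.  -7.]
((610.1414184570312, -179.334716796875), (81.5962905883789, 39.496456146240234), 86.76839447021484) [ 609.4 -178.9] 92.02150285717255
((613.687744140625, -94.73551177978516), (79.75006866455078, 39.201080322265625), 86.8825912475586) [613.7 -94.4] 92.34497672189968
```

View pics/g.png

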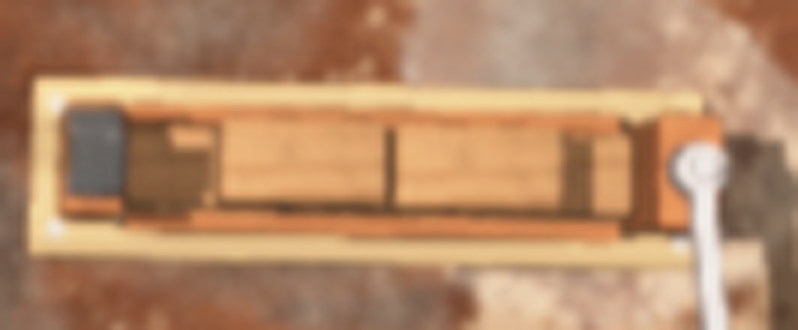

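Both blocks are in line and evenly spaced, with a gap at crop (390,165) of about 6 mm. Now the bar knob.

apply_moves --series "0 0 0.12 0 -1; 0 0 0.12 0 -1; 0 0 0.09 0 -1; 0 0 0 0 -1; 0 0 0 0 1" --squeeze 30

```text
time: 21.87
tool_pos: [459.1, -288.1, 130.7]
tcp_rot: [-179.9, 0.2, -6.8]
ft_force: [-0.2, -0.7, 1.8]
finger_gap: 75.2
grip_force: 0.0
```

apply_moves --series "0 0 0 0 1; 0 0 0 0 1; 0 0 0 0 1; 0 0 0 0 1; 0 0 0 0 1"

```text
time: 22.28
tool_pos: [460.8, -290.4, 134.1]
tcp_rot: [179.9, -0.2, -7.0]
ft_force: [-0.1, 0.4, 6.2]
finger_gap: 22.1
grip_force: 29.1
```

Run:
```python
from h import *
st=sense();t=st["tool_pos"];print(t,st["tcp_rot"],st["finger_gap"],st["ft_force"])
pin=np.array([610.9-144.5*.033-.3,-137.3-144.4]);d=t[:2]-pin;r=np.hypot(*d);a=np.degrees(np.arctan2(d[1],d[0]))%360;print(pin,r,a)
n=15;W=[]
for i in range(1,n+1):
    b=a+(88.1-a)*i/n;W.append((pin[0]+r*np.cos(np.radians(b)),pin[1]+r*np.sin(np.radians(b)),t[2],-7+95.1*i/n))
plan(W,1)
```

```text
[ 460.8159339  -290.37967384  134.12924288] [ 1.79896089e+02 -1.58180284e-01 -6.95219216e+00] 22.051888799855856 [-0.12401391  0.39691843  6.23173485]
[ 605.8315 -281.7   ] 145.2750878487488 183.42526052412492
-0.007 -0.053 -0 -0.0549 1; 0.005 -0.054 -0 -0.0553 1; 0.017 -0.051 -0 -0.0554 1; 0.028 -0.046 -0 -0.0553 1; 0.036 -0.039 -0 -0.0553 1
0.045 -0.029 -0 -0.0553 1; 0.05 -0.02 -0 -0.0554 1; 0.053 -0.008 -0 -0.0553 1; 0.054 0.004 0 -0.0553 1; 0.051 0.016 0 -0.0554 1
0.047 0.027 0 -0.0553 1; 0.039 0.036 0 -0.0553 1; 0.031 0.044 0 -0.0553 1; 0.02 0.05 0 -0.0554 1; 0.009 0.053 0 -0.0553 1
end [ 610.7 -136.6  134.1] 88.1 15
```

apply_moves --series "0 0 0 0 -0.2; 0 0 0 0 -0.2; -0.013 0 0 0 -0.2; 0 0 0 0 1; 0 0 0 0 1"

```text
time: 22.7
tool_pos: [455.6, -288.9, 131.8]
tcp_rot: [-180.0, 0.0, -7.0]
ft_force: [0.1, 0.3, -0.4]
finger_gap: 28.0
grip_force: 0.0
```

apply_moves --series "0 0 0 0 1; 0 0 0 0 1; 0 0 0 0 1"

```text
time: 22.95
tool_pos: [455.6, -289.0, 132.0]
tcp_rot: [-180.0, 0.0, -7.0]
ft_force: [-3.1, 0.1, 2.7]
finger_gap: 22.1
grip_force: 29.3
```

Run:
```python
from h import *
st=sense();t=st["tool_pos"];print(t,st["tcp_rot"],st["finger_gap"],st["ft_force"])
pin=np.array([605.8,-281.5]);d=t[:2]-pin;r=np.hypot(*d);a=np.degrees(np.arctan2(d[1],d[0]))%360;print(pin,r,a)
n=16;W=[]
for i in range(1,n+1):
    b=a+(88.1-a)*i/n;rr=r+(150-r)*i/n;W.append((pin[0]+rr*np.cos(np.radians(b)),pin[1]+rr*np.sin(np.radians(b)),t[2],-7+95.1*i/n))
plan(W,1)
```

```text
[ 455.6467197  -289.00313358  131.97137242] [-1.79995417e+02  3.79023979e-02 -6.97006877e+00] 22.133328652281033 [-3.08826271  0.08009172  2.67820088]
[ 605.8 -281.5] 150.34062856942947 182.86068080123272
-0.006 -0.051 -0 -0.0516 1; 0.004 -0.052 -0 -0.0519 1; 0.016 -0.049 -0 -0.0518 1; 0.024 -0.046 -0 -0.0519 1; 0.034 -0.039 -0 -0.0519 1
0.041 -0.032 -0 -0.0519 1; 0.047 -0.022 -0 -0.0518 1; 0.05 -0.012 -0 -0.0519 1; 0.052 -0.002 -0 -0.0519 1; 0.051 0.009 0 -0.0518 1
0.048 0.019 0 -0.0519 1; 0.043 0.029 0 -0.0519 1; 0.036 0.037 0 -0.0518 1; 0.028 0.043 0 -0.0519 1; 0.018 0.049 0 -0.0519 1
0.008 0.051 0 -0.0518 1
end [ 610.9 -131.6  132. ] 88.1 16
```

apply_moves --series "-0.006 -0.051 0 -0.0518 1; 0.004 -0.052 0 -0.0518 1; 0.016 -0.049 0 -0.0518 1; 0.024 -0.046 0 -0.0518 1; 0.034 -0.039 0 -0.0518 1"

```text
time: 23.37
tool_pos: [472.3, -214.1, 132.2]
tcp_rot: [179.9, -0.0, 23.0]
ft_force: [5.1, -5.3, -2.6]
finger_gap: 22.2
grip_force: 29.8
```

apply_moves --series "0.041 -0.032 0 -0.0518 1; 0.047 -0.022 0 -0.0518 1; 0.05 -0.012 0 -0.0518 1; 0.052 -0.002 0 -0.0518 1; 0 0 0 0 1"

```text
time: 23.78
tool_pos: [514.1, -166.4, 132.8]
tcp_rot: [179.6, -0.1, 46.9]
ft_force: [9.1, -8.6, -2.6]
finger_gap: 22.4
grip_force: 31.0
```

Forces are modest, so I continue the arc.

apply_moves --series "0.051 0.009 0 -0.0518 1; 0.048 0.019 0 -0.0518 1; 0.043 0.029 0 -0.0518 1; 0.036 0.037 0 -0.0518 1; 0 0 0 0 1"

```text
time: 24.2
tool_pos: [567.3, -134.8, 132.7]
tcp_rot: [180.0, -0.2, 70.7]
ft_force: [-1.7, 8.6, 6.9]
finger_gap: 22.0
grip_force: 31.9
```

apply_moves --series "0.028 0.043 0 -0.0518 1; 0.018 0.049 0 -0.0518 1; 0 0 0 0 1; 0 0 0 0 1"

```text
time: 24.53
tool_pos: [596.8, -131.0, 132.3]
tcp_rot: [179.9, -0.1, 82.0]
ft_force: [1.2, 5.7, 2.7]
finger_gap: 21.6
grip_force: 32.4
```

Run:
```python
from h import *
st=sense();t=st["tool_pos"];print(t,st["tcp_rot"],st["ft_force"])
d=t[:2]-[605.8,-281.5];print(np.hypot(*d),np.degrees(np.arctan2(d[1],d[0]))-88.1)
plan([(610.9,-131.6,t[2],88.1)],1)
```

```text
[ 596.79518047 -130.96321073  132.34832763] [ 1.79920847e+02 -7.99386938e-02  8.19994337e+01] [1.23661112 5.73038768 2.67686798]
150.80587421856598 5.323243567495638
0.004 0.047 0 -0.0532 1
end [ 610.9 -131.7  132.3] 88.1 1
```

apply_moves --series "0.002 0.024 0 -0.025 1; 0.002 0.023 0 -0.025 1; 0 0 0 0 1; 0 0.006 0 0 1; 0 0 0 0 1"

```text
time: 24.95
tool_pos: [610.7, -132.1, 132.2]
tcp_rot: [-179.9, -0.0, 87.6]
ft_force: [-4.0, 5.1, 7.1]
finger_gap: 22.5
grip_force: 32.8
```

apply_moves --series "0 0.006 0 0 1; 0 0 0 0 1; 0 0 0 0 1"

```text
time: 25.2
tool_pos: [610.7, -132.2, 132.1]
tcp_rot: [-179.7, -0.0, 87.6]
ft_force: [-12.0, 5.3, 10.7]
finger_gap: 22.0
grip_force: 33.4
```

apply_moves --series "0 0.006 0 0 1; 0 0 0 0 1; 0 0 0 0 1"

```text
time: 25.45
tool_pos: [610.8, -132.3, 132.0]
tcp_rot: [-179.5, -0.1, 87.6]
ft_force: [-22.4, 6.0, 16.5]
finger_gap: 22.0
grip_force: 34.0
```

apply_moves --series "0 -0.01 0 0 1; 0 0 0 0 0.2; 0 0 0 0 -0.2; 0 0 0 0 -0.5; 0 0 0 0 -0.5"

```text
time: 25.87
tool_pos: [612.1, -132.8, 131.6]
tcp_rot: [-180.0, 0.0, 87.7]
ft_force: [0.3, -0.2, 0.0]
finger_gap: 63.8
grip_force: 0.0
```

apply_moves --series "0 0 -0.08 0 -0.5; 0 0 -0.13 0 -0.5; 0 0 -0.13 0 -0.5; 0 -0.13 -0.05 0 -0.5; 0 -0.13 0 0 -0.5"

```text
time: 26.28
tool_pos: [537.3, -130.6, 254.0]
tcp_rot: [179.6, 0.1, 87.8]
ft_force: [-0.9, -0.6, 1.2]
finger_gap: 64.3
grip_force: 0.0
```

apply_moves --series "0 -0.13 0 0 -0.5; 0 -0.13 0 0 -0.5; 0 0 0 0 -0.5; 0 0 0 0 -0.5; 0 0 0 0 -0.5"

```text
time: 26.7
tool_pos: [457.0, -126.8, 249.5]
tcp_rot: [179.9, 0.0, 87.8]
ft_force: [-0.6, -0.4, -0.3]
finger_gap: 64.0
grip_force: 0.0
```

Run:
```python
from h import *
np.set_printoptions(precision=1,suppress=True)
t=snapshot("top");s=snapshot("scene");p0=cloud(t);p=p0[165:220,328:460].reshape(-1,3)
b=p[(p[:,2]>102)&(p[:,2]<119)&(p[:,1]<20)&(p[:,1]>-290)];c=np.polyfit(b[:,1],b[:,0],1);print("bar yaw",-np.degrees(np.arctan(c[0])),len(b),b[:,1].min(),b[:,1].max())
k=p[p[:,2]>140];print("knob",k.mean(0))
w=p[(abs(p[:,2]-92)<6)&(p[:,1]>-240)&(p[:,1]<-40)]
for y0,y1 in((-240,-138),(-136,-40)):
  q=w[(w[:,1]>y0)&(w[:,1]<y1)];print(cv2.minAreaRect(q[:,:2].astype(np.float32)))
a=cv2.resize(t["frame"][165:220,328:461],None,fx=6,fy=5,interpolation=cv2.INTER_CUBIC)
d=cv2.resize(s["frame"][140:240,315:460],(798,320))
cv2.imwrite("pics/h.png",np.vstack([a,d]))
```

```text
bar yaw -1.843841875277562 361 -289.706810592837 19.94233220156226
knob [ 611.2 -130.4  164.5]
((610.131591796875, -179.5433807373047), (79.05224609375, 39.44370651245117), 86.7369155883789)
((613.44775390625, -95.1942138671875), (79.34262084960938, 39.938297271728516), 86.88965606689453)
```

View pics/h.png

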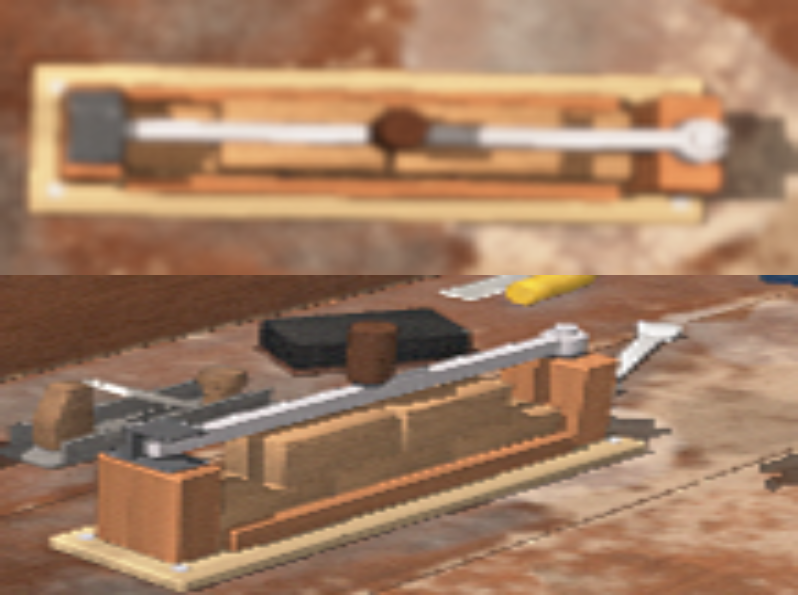

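The bar is closed along the tray axis (yaw −1.84°, tray about −1.9°), with its tip in the catch at the left end. Both blocks lie flat underneath it and the bystanders are where they were.

```bash
python3 -c "
from bench import hand_in
print(hand_in())"
```

```text
the job is handed in; nothing more can be done
None
```

I laid both blocks flat over the two joints of the lower row, swung the hold-down bar home into its catch, and handed the job in at about 27 s; the top camera puts each block within about 2 mm of its joint.

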